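# Set the upper tier on the countertop spice stand

### The arm

A 7-joint arm with a two-finger parallel gripper is mounted at the origin on the work surface. World frame = base frame: x ahead of the robot, y to its left, z up, the work surface at z = 0. Lengths are in m, angles in rad, forces in N, time in s.
With the tool pointing down it reaches from about 0.35 to 0.9 m from the base axis. Payload 19.9 kg.
Tool frame: the origin (TCP) lies between the finger pads; the fingertips stand 17 mm ahead of it and the grasp point (between the pads) lies 2 mm behind it; z points along the fingers, y is the line along which they close (so a half turn about z gives the same grasp; the last joint's range is limited). The gripper opens to 94 mm and grips with 3 to 60 N. Pads are 16 mm wide; open, the fingers measure 119 mm over their backs; the gripper's body (75 mm by 177 mm) begins 78 mm behind the grasp point.
Start: joints at [-1.222, 0.417, -0.01, 1.614, 0.005, 1.111, -0.053], TCP at [0.238, 0.578, 0.222] pointing down, gripper open.
Joint ranges: [-2.81, 2.81], [-0.39, 2.02], [-1.27, 1.25], [0.06, 2.57], [-1.19, 4.33], [0.19, 2], [-2.82, 2.82]. Speed limits (rad/s): [1.89, 1.89, 2.39, 2.39, 3.01, 3.01, 3.01].

### API

Orientations are given as [roll, pitch, yaw] about the fixed x, y, z axes, in that order (R = Rz(yaw) Ry(pitch) Rx(roll)).
In Python, from bench import robot gives the robot as it stands.
- The arm moves only by the tool play_rows, never from a script. Its argument "plan" is a list of rows, each a list of 4 numbers: the shift along the world's x, y, z in cm, then the turn about the world's z in rad. A call has 1 to 10 rows; each row shifts and turns the commanded pose from where the row before left it; what a row does not reach is not made up. A row lasts 1/8 s, in which the tool goes at most 62.5 mm and 10.7 degrees, less where a joint would pass 70% of its speed; a pose out of reach is approached as far as the arm can. A call with a gripper value outside its range is refused whole. "fingers" is the opening, from 0 (shut) to 1 (fully open), set as the call begins (left out, the last holds). The fingers move at their own pace and stop on an object; "squeeze" is the grip in N (left out, the last holds). Time passes only in rows, so rows that do not move let the fingers close. It gives the time, the measured TCP pose, the force, the opening and the grip force at its end, in the units of the state.
- robot.state(): the state, without advancing time (a new reading comes with each control period).
- robot.read_camera(name): name is "scene" or "top" or "wrist"; returns the picture (400x640x3 uint8, red, green, blue); there is no depth.
- robot.camera_params(name): a dict with "camera_matrix" (3x3 intrinsics, pixels), "R" (3x3) and "t" (3): a world point X has camera coordinates R X + t. Camera axes: x right, y down, z forward; pixel columns grow to the right and rows downward; lengths in m; the calibration is good to about 2 mm. A picture is of the moment at which its call begins: read the wrist's pose just before it. camera_params takes no time and is no camera call; for the wrist camera it gives the pose at the moment of the call.
- robot.hand_in(): hands the job in; it is judged then, once.
The state is a dict: "t": time; "joint_positions": joint angles; "qd": joint speeds; "joint_efforts": joint torques, N m; "tcp_pos": TCP position; "ee_rot": TCP orientation; "ft_force": force on the tool from outside, world axes, zero at the start; "moment": the same for the moment, N m; "width": finger opening in m; "grasp_force": force on a finger pad.
Only numpy, scipy, OpenCV 4.12 (cv2) and the standard library are available. Lean on these libraries where they do the work, as an engineer would, in place of code of your own. Each camera call takes 0.05 s, during which the arm holds its last target. There are 200 camera calls.

### The job

Put the spice stand back together: pick up the green tray with the four corner holes by its handle and lower it, not drop it, onto the stand so that each corner hole goes over its own post and the tray rests level on the stand's rails, then let go. Either way round will do. Leave the yellow tray without holes and the white ramekin where they are.

Things in the scene. Friction and masses are not known exactly. Their poses are not given: they have to be found in the camera images.
- tray: Loose green tray, 196 x 156 mm (x by y), 16 mm high at its lip, 0.25-0.5 kg, flat on the counter. Four 34 mm square through holes centred at x +-70, y +-50 mm. Over its centre a wooden handle bar on two uprights: 90 mm long in x, 14 wide in y, 16 high, its centre 70 mm above the origin; grip its middle across y from above. Origin: centre of underside, z up. Same after a half turn.
- stand: Lower tier of the spice stand, fixed: pale wooden deck 170 x 130 mm (x by y), and four dark steel posts, 8 mm thick, at x +-70, y +-50 mm, round tips 100 mm above the origin. Rails join the posts all round; their top, where the tray's underside rests at last, is 60 mm above the origin. Origin: on the counter under the centre, z up. Same after a half turn.
- plain_tray: Bystander: loose yellow tray 180 x 140 mm without holes, with the same handle as the green one (top 78 mm). Origin: centre of the underside. Trays and stand may each be at the left, middle or right.
- ramekin: Bystander: loose white ceramic ramekin, 84 mm across, 45 mm high, near the counter's far edge. Origin: centre of the underside.
There are look-alikes about, which are no part of the job. Of the things shaped like the tray, the green one is meant. There is more than one size of the stand; the one meant has the size given above.

How it is judged:
By the outcome, as a careful person would: the job done as asked, in the order asked, and still so for the second after the job is handed in, with the robot touching nothing.
It also fails if it takes over 48 s, if anything falls off the work surface, if the arm or the gripper's body presses on something with over 40 N, if the wrist force passes 120 N, or if a joint passes its speed limit or range.

## Working session

There is one attempt and no reset: what is moved stays moved. The work goes in short steps, Python scripts to look and compute and a tool call to move; the robot and the scene stay as the last step left them, time stands still between calls to the robot, and variables do not carry over. Pictures are saved under pics/ and viewed, at most 10 in all, crops included, and the job is handed in when it is done.

Besides the shell and the picture viewer there is one more tool, called after "Emit:" as name(argument=value, ...), one argument or row to a line, values as JSON. play_rows: Moves the arm, as the interface text tells. Its arguments: {"type":"object","properties":{"plan":{"type":"array","items":{"type":"array","items":{"type":"number"}}},"fingers":{"type":"number"},"squeeze":{"type":"number"}},"required":["plan"]}

```bash
mkdir -p pics; python3 - <<'E'
from bench import robot
import cv2,numpy as np
for n in ("top","scene"):
    im=robot.read_camera(n); cv2.imwrite(f"pics/{n}0.png",im[:,:,::-1]); p=robot.camera_params(n)
    print(n,np.round(p["camera_matrix"],1).tolist(),np.round(p["R"],3).tolist(),np.round(p["t"],3).tolist())
print(robot.state())
E
```

```text
top [[381.8, 0.0, 322.6], [0.0, 381.8, 199.2], [0.0, 0.0, 1.0]] [[-0.001, -1.0, -0.015], [-0.995, 0.003, -0.099], [0.099, 0.015, -0.995]] [-0.096, 0.532, 1.13]
scene [[364.4, 0.0, 320.5], [0.0, 364.4, 197.0], [0.0, 0.0, 1.0]] [[0.203, 0.979, -0.009], [0.808, -0.172, -0.563], [-0.553, 0.107, -0.826]] [-0.022, -0.425, 1.435]
{'t': 0.1, 'joint_positions': array([-1.2214876 ,  0.41786751, -0.01030967,  1.61408994,  0.00473077,
        1.11067028, -0.05294849]), 'qd': array([ 1.08507181e-03, -1.68119633e-03,  1.60300309e-04, -1.17443498e-03,
        7.93177380e-04,  1.37252501e-03,  2.48455432e-05]), 'joint_efforts': array([ 1.30960732e-03, -8.52587414e+01,  6.39809724e-01, -4.26700366e+01,
       -4.88721498e-02,  1.63034321e-02, -2.02576592e-05]), 'tcp_pos': array([0.23798389, 0.57759481, 0.2219271 ]), 'ee_rot': array([-3.14058585e+00,  1.06326410e-04,  2.75086316e+00]), 'ft_force': array([0.17571641, 0.0083274 , 0.96274782]), 'moment': array([ 0.00477242,  0.00791009, -0.02051444]), 'grasp_force': 0.0, 'width': 0.09465684096480372}
```

View pics/top0.png

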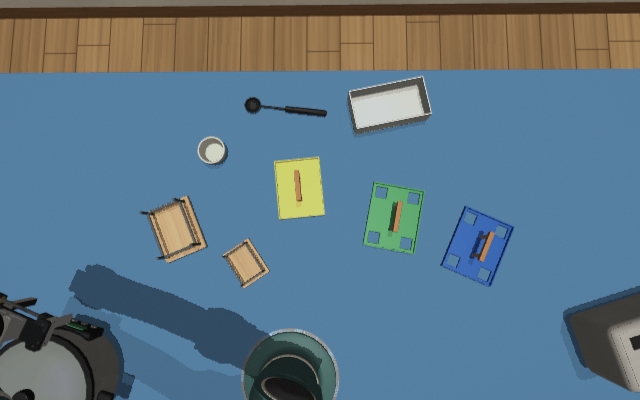

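View pics/scene0.png

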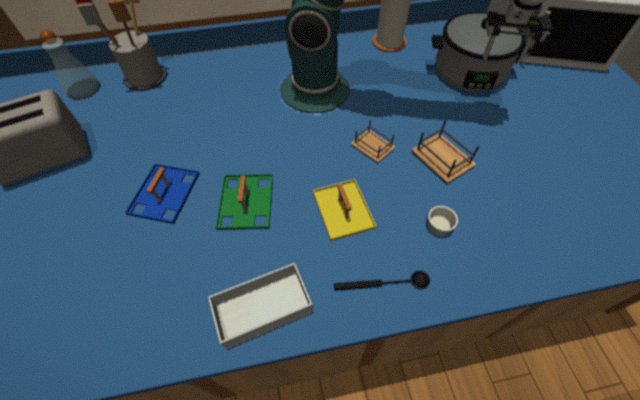

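The top view shows these trays: green with holes at (393,218), blue with holes at (477,246) and yellow without holes at (300,188). There are two stands, the larger at (176,230) and the smaller at (246,262). The ramekin is at (212,151). By the description I want the green tray and probably the larger stand, so I'll check both in one close crop.

```bash
cat > h.py <<'E'
from bench import robot
import cv2,numpy as np
def ray(p,uv,z):
    K,R,t=[np.array(p[k]) for k in("camera_matrix","R","t")]
    c=-R.T@t; d=R.T@np.linalg.solve(K,np.r_[uv,1.]); return (c+d*(z-c[2])/d[2])
def proj(p,X):
    K,R,t=[np.array(p[k]) for k in("camera_matrix","R","t")]
    x=(np.atleast_2d(X)@R.T+t)@K.T; return x[:,:2]/x[:,2:]
E
python3 - <<'E'
from h import *
im=cv2.imread("pics/top0.png")
f=lambda x,y:cv2.resize(im[y:y+90,x:x+70],None,fx=5.7,fy=5.7,interpolation=cv2.INTER_CUBIC)
a=np.hstack([f(140,185),f(358,175)]); print(a.shape); cv2.imwrite("pics/crop.png",a)
E
```

```text
(513, 798, 3)
```

View pics/crop.png

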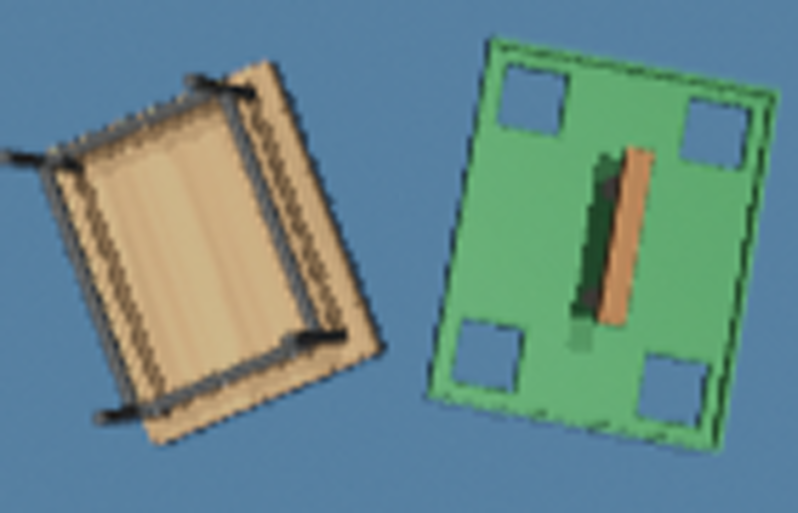

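```bash
python3 - <<'E'
from h import *
p=robot.camera_params("top")
def rec(pts,off,z):
    w=np.array([ray(p,(np.array(q)+.5)/5.7-.5+off,z)[:2] for q in pts])
    print("c",w.mean(0).round(4),"sides",[round(float(np.linalg.norm(w[i]-w[i-1])),4) for i in range(4)])
    e1=w[0]-w[3]+w[1]-w[2]   # long dir guess
    print(" yaw long deg",np.degrees(np.arctan2(e1[1],e1[0])).round(2))
# order TL TR BR BL
o=np.array([358-70,175]); 
o=np.array([358-399/5.7,175])
rec([(490,40),(776,92),(716,452),(430,398)],o,.016)
rec([(535,100),(716,134),(675,390),(488,356)],o,.003)
so=np.array([140,185])
rec([(7,158),(192,82),(300,342),(102,417)],so,.098)
rec([(50,163),(228,92),(318,336),(138,412)],so,.058)
rec([(40,150),(267,62),(384,350),(157,443)],so,.012)
b=[ray(p,(np.array(q)+.5)/5.7-.5+o,.078)[:2] for q in [(640,148),(611,325)]]
print(np.mean(b,0),b)
print("small",[ray(p,q,.02)[:2].round(3) for q in [(223,250),(250,239),(270,268),(245,287)]])
print(robot.state()["ee_rot"])
E
```

```text
c [ 0.4767 -0.3114] sides [0.1939, 0.1548, 0.194, 0.1525]
 yaw long deg -10.54
c [ 0.4772 -0.3139] sides [0.1405, 0.0989, 0.1395, 0.1009]
 yaw long deg -10.81
c [0.443  0.3454] sides [0.1386, 0.099, 0.1419, 0.1037]
 yaw long deg 23.46
c [0.4433 0.3453] sides [0.1374, 0.0984, 0.1357, 0.0991]
 yaw long deg 21.91
c [0.4443 0.3489] sides [0.1711, 0.1304, 0.1689, 0.1295]
 yaw long deg 23.88
[ 0.47744464 -0.31228856] [array([ 0.52195989, -0.32046828]), array([ 0.43292938, -0.30410884])]
small [array([0.379, 0.203]), array([0.412, 0.122]), array([0.326, 0.06 ]), array([0.27 , 0.135])]
[-3.14058585e+00  1.06326410e-04  2.75086316e+00]
```

Sizes match: the green tray is 194x154 mm with a 140x100 mm hole pattern, at (0.477,-0.3125) and yaw -10.6°. The larger stand has 140x100 mm posts and a 170x130 mm deck, at (0.443,0.346) and yaw about 23.4°. I'll move over the tray now.

Emit:
play_rows(
  plan=[
    [3,-4.7,0.3,0.026],
    [3,-4.7,0.3,0.026],
    [3,-4.7,0.3,0.026],
    [3,-4.7,0.3,0.026],
    [3,-4.7,0.3,0.026],
    [3,-4.7,0.3,0.026],
    [3,-4.7,0.3,0.026],
    [3,-4.7,0.3,0.026],
  ],
  fingers=1,
)

```text
t: 1.1
tcp_pos: [0.4787, 0.2002, 0.2465]
ee_rot: [-3.142, -0.0, 2.96]
ft_force: [0.8, 0.2, 1.6]
width: 0.0942
grasp_force: 0.0
```

Emit:
play_rows(
  plan=[
    [0,-5.1,0,0],
    [0,-5.1,0,0],
    [0,-5.1,0,0],
    [0,-5.1,0,0],
    [0,-5.1,0,0],
    [0,-5.1,0,0],
    [0,-5.1,0,0],
    [0,-5.1,0,0],
    [0,-5.1,0,0],
    [0,0,0,0],
  ],
)

```text
t: 2.35
tcp_pos: [0.4769, -0.2607, 0.2461]
ee_rot: [-3.14, -0.001, 2.954]
ft_force: [-0.6, 0.9, -0.0]
width: 0.094
grasp_force: 0.0
```

```bash
python3 - <<'E'
from h import *
p=robot.camera_params("wrist"); im=robot.read_camera("wrist"); np.savez("w1.npz",**p)
cv2.imwrite("pics/w1.png",im[:,:,::-1]); print(p["camera_matrix"],np.round(p["R"],3),-np.array(p["R"]).T@p["t"])
c,s=np.cos(np.radians(-10.6)),np.sin(np.radians(-10.6)); R=np.array([[c,-s],[s,c]])
for x,y,z in [(.045,0,.078),(-.045,0,.078),(.07,.05,.0),(.07,-.05,0),(-.07,-.05,0),(-.07,.05,0)]:
    print(proj(p,np.r_[R@[x,y]+[.477,-.3125],z]).round(1))
E
```

```text
[[315.46984118   0.         315.51307451]
 [  0.         315.46984118 205.84481379]
 [  0.           0.           1.        ]] [[ 0.186  0.982 -0.001]
 [ 0.941 -0.178  0.288]
 [ 0.282 -0.055 -0.958]] [ 0.39518746 -0.24349389  0.40750988]
[[269.2 239.3]]
[[265.4 159.4]]
[[314.1 234. ]]
[[242.  234.2]]
[[234.2 130.5]]
[[313.7 130.3]]
```

View pics/w1.png

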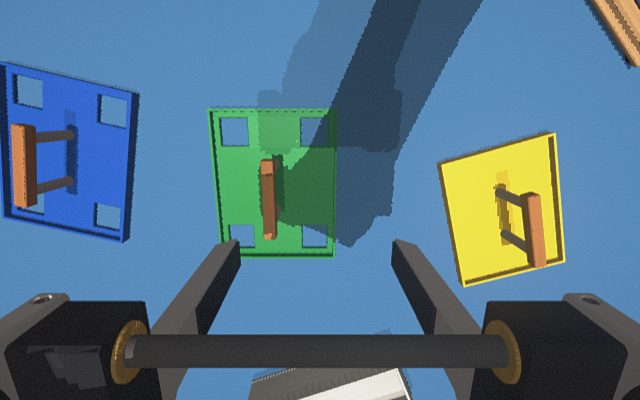

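The wrist view agrees with the estimate: the green bar runs (266,160) to (269,239) against a predicted (265,159) to (269,239), and the holes are within about 2 px. I'll line up, descend and grip.

Emit:
play_rows(
  plan=[
    [0,-5.2,0,0],
    [0,0,-4,0],
    [0,0,-4,0],
    [0,0,-4,0],
    [0,0,-2,0],
    [0,0,0,0],
    [0,0,0,0],
  ],
)

```text
t: 3.28
tcp_pos: [0.4787, -0.3088, 0.1074]
ee_rot: [-3.141, 0.001, 2.96]
ft_force: [0.1, -0.2, 0.3]
width: 0.0943
grasp_force: 0.0
```

Emit:
play_rows(
  plan=[
    [-0.15,-0.35,-1,0],
    [0,0,-1.5,0],
    [0,0,-1.4,0],
    [0,0,0,0],
    [0,0,0,0],
  ],
)

```text
t: 3.9
tcp_pos: [0.4766, -0.3128, 0.0675]
ee_rot: [-3.141, -0.0, 2.959]
ft_force: [1.1, -0.2, 0.6]
width: 0.0939
grasp_force: 0.0
```

Emit:
play_rows(
  plan=[
    [0,0,0,0],
    [0,0,0,0],
    [0,0,0,0],
    [0,0,0,0],
    [0,0,0,0],
    [0,0,0,0],
    [0,0,0,0],
    [0,0,0,0],
  ],
  fingers=0,
  squeeze=40,
)

```text
t: 4.9
tcp_pos: [0.4766, -0.3126, 0.0674]
ee_rot: [-3.142, -0.0, 2.959]
ft_force: [0.7, -0.2, -0.9]
width: 0.0177
grasp_force: 0.0
```

Still closing, at 17.7 mm. I'll wait a little longer.

Emit:
play_rows(
  plan=[
    [0,0,0,0],
    [0,0,0,0],
    [0,0,0,0],
    [0,0,0,0],
  ],
)

```text
t: 5.4
tcp_pos: [0.4766, -0.3127, 0.0674]
ee_rot: [-3.141, 0.0, 2.959]
ft_force: [0.7, -2.6, 0.0]
width: 0.0138
grasp_force: 40.0
```

Emit:
play_rows(
  plan=[
    [0,0,1,0],
    [0,0,2,0],
    [0,0,3,0],
    [0,0,4,0],
    [0,0,4,0],
    [0,0,4,0],
    [0,0,2,0],
    [0,0,0,0],
    [0,0,0,0],
  ],
)

```text
t: 6.52
tcp_pos: [0.4762, -0.3123, 0.2669]
ee_rot: [3.141, -0.001, 2.959]
ft_force: [0.1, 0.1, -2.9]
width: 0.0134
grasp_force: 40.0
```

Grip is firm at 40 N and 13.4 mm wide. I'll carry the tray partway, so the wrist camera sees the stand close up past the tray.

Emit:
play_rows(
  plan=[
    [0,3,0,0],
    [0,5,0,0],
    [0,5,0,0],
    [0,5,0,0],
    [0,5,0,0],
    [0,5,0,0],
    [0,5,0,0],
    [0,4,0,0],
    [0,3,0,0],
    [0,0,0,0],
  ],
)

```text
t: 7.78
tcp_pos: [0.4759, 0.0893, 0.2664]
ee_rot: [-3.141, -0.002, 2.962]
ft_force: [0.1, -0.6, -3.7]
width: 0.0135
grasp_force: 40.0
```

```bash
python3 - <<'E'
from h import *
st=robot.state(); p=robot.camera_params("wrist"); im=robot.read_camera("wrist"); np.savez("w2.npz",**p); print(st["tcp_pos"],st["ee_rot"],np.abs(st["qd"]).max())
cv2.imwrite("pics/w2.png",im[:,:,::-1])
c,s=np.cos(np.radians(23.2)),np.sin(np.radians(23.2)); R=np.array([[c,-s],[s,c]])
for x,y,z in [(.07,.05,.1),(.07,-.05,.1),(-.07,-.05,.1),(-.07,.05,.1)]:
    print(proj(p,np.r_[R@[x,y]+[.4435,.346],z]).round(1))
E
```

```text
[0.47586934 0.08931128 0.26636501] [-3.14082823e+00 -1.75580613e-03  2.96208894e+00] 0.04430295537085283
[[632.1 148.7]]
[[540.  200.3]]
[[485.2  84.6]]
[[584.8  20.8]]
```

View pics/w2.png

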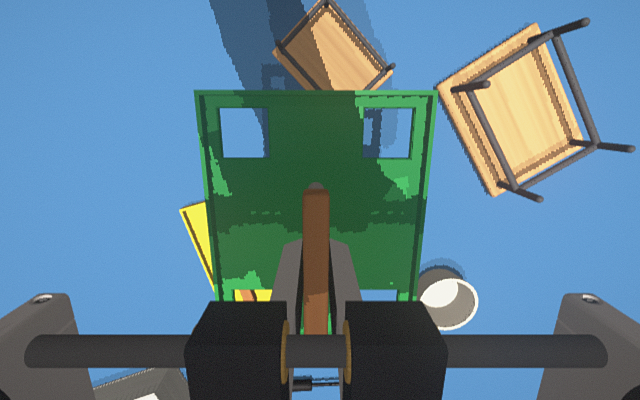

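The wrist view shows all four post tips, near (632,148), (540,199), (487,85) and (587,21), within 2 px of the prediction. The tray's far holes are at (244,132) and (388,133). I'll compute the final offset from these.

```bash
python3 - <<'E'
from h import *
p=dict(np.load("w2.npz")); q=[(631,148),(540,199),(487,85),(587,21)]
w=np.array([ray(p,np.array(a),.097)[:2] for a in q]); print(w.mean(0),[np.linalg.norm(w[i]-w[i-1]).round(4) for i in range(4)])
e=w[0]-w[3]+w[1]-w[2]; n=w[0]-w[1]+w[3]-w[2]; print(np.degrees(np.arctan2(e[1],e[0])),np.degrees(np.arctan2(-n[0],n[1])))
tcp=np.array([.4759,.0893,.2664]); y=2.962-np.pi; R=np.array([[np.cos(y),-np.sin(y)],[np.sin(y),np.cos(y)]])
# camera far = image top: world -x side
for z in (0,.004):
  h=np.array([ray(p,np.array(a),tcp[2]-.0675+z)[:2] for a in [(244,132),(388,133)]]); print((h-tcp[:2])@R)
E
```

```text
[0.44365709 0.34882824] [np.float64(0.1387), np.float64(0.0997), np.float64(0.1386), np.float64(0.1012)]
22.53956231651819 23.18428078835191
[[-0.06942613 -0.04915936]
 [-0.06880187  0.05282726]]
[[-0.06966959 -0.04827396]
 [-0.06905623  0.05193079]]
```

Emit:
play_rows(
  plan=[
    [-0.4,3,0,0.07],
    [-0.4,3.4,0,0.075],
    [-0.4,3.4,0,0.075],
    [-0.4,3.4,0,0.075],
    [-0.4,3.4,0,0.075],
    [-0.4,3.4,0,0.075],
    [-0.4,3,0,0.075],
    [-0.4,2.4,0,0.061],
    [0,0,0,0],
    [0,0,0,0],
  ],
)

```text
t: 9.07
tcp_pos: [0.4448, 0.3409, 0.2673]
ee_rot: [-3.141, -0.0, -2.744]
ft_force: [0.8, -0.6, -3.1]
width: 0.0137
grasp_force: 40.0
```

Emit:
play_rows(
  plan=[
    [0,0,0,0],
    [0,0,0,0],
  ],
)

```text
t: 9.32
tcp_pos: [0.4448, 0.3409, 0.2676]
ee_rot: [-3.141, 0.0, -2.744]
ft_force: [0.2, 0.2, -4.2]
width: 0.0138
grasp_force: 40.0
```

Emit:
play_rows(
  plan=[
    [-0.1,0.5,0,0.004],
    [0,0,-2,0],
    [0,0,-3,0],
    [0,0,-2,0],
    [0,0,-1.3,0],
    [0,0,0,0],
    [0,0,0,0],
  ],
)

```text
t: 10.2
tcp_pos: [0.4439, 0.3467, 0.1852]
ee_rot: [3.141, 0.001, -2.739]
ft_force: [0.4, 0.2, -4.0]
width: 0.0135
grasp_force: 40.0
```

```bash
python3 - <<'E'
from h import *
st=robot.state(); print(st["tcp_pos"],st["ee_rot"])
a=robot.read_camera("scene")[:,:,::-1]; b=robot.read_camera("wrist")[:,:,::-1]
f=cv2.resize(a[100:220,380:520],None,fx=3,fy=3,interpolation=cv2.INTER_CUBIC)
g=cv2.resize(b[40:340,190:450],(312,360))
cv2.imwrite("pics/chk.png",np.hstack([f,g]))
E
```

```text
[0.44389504 0.34671465 0.18524115] [ 3.14132759e+00  1.09335320e-03 -2.73927265e+00]
```

View pics/chk.png

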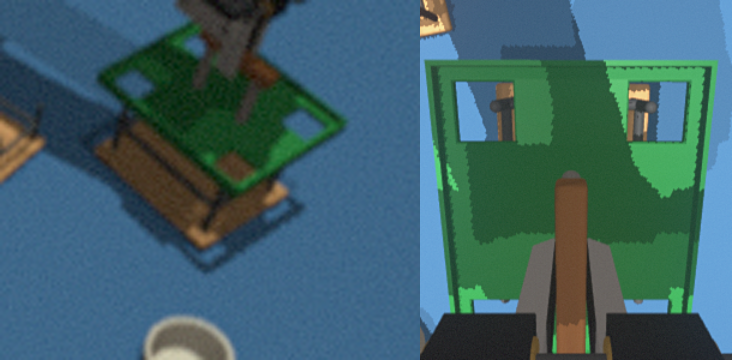

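The left half (scene camera) shows the tray level over the stand. In the right half (wrist), the far holes at (486,111) and (657,111) hold the post tips symmetrically. I'll lower slowly.

Emit:
play_rows(
  plan=[
    [0,0,-1,0],
    [0,0,-1,0],
    [0,0,-1,0],
    [0,0,-1,0],
    [0,0,-0.7,0],
    [0,0,0,0],
    [0,0,0,0],
  ],
)

```text
t: 11.18
tcp_pos: [0.4437, 0.3465, 0.1377]
ee_rot: [3.142, 0.0, -2.739]
ft_force: [0.6, -0.2, -3.5]
width: 0.0135
grasp_force: 40.0
```

Emit:
play_rows(
  plan=[
    [0,0,-0.2,0],
    [0,0,-0.2,0],
    [0,0,-0.2,0],
    [0,0,-0.1,0],
    [0,0,-0.1,0],
    [0,0,0,0],
    [0,0,0,0],
  ],
)

```text
t: 12.05
tcp_pos: [0.4436, 0.3464, 0.1295]
ee_rot: [-3.142, 0.0, -2.739]
ft_force: [-0.6, -0.7, -3.6]
width: 0.0141
grasp_force: 40.0
```

Emit:
play_rows(
  plan=[
    [0,0,-0.1,0],
    [0,0,-0.1,0],
    [0,0,0,0],
    [0,0,0,0],
  ],
)

```text
t: 12.55
tcp_pos: [0.4436, 0.3464, 0.1274]
ee_rot: [-3.142, 0.0, -2.739]
ft_force: [0.1, 0.2, -1.5]
width: 0.0135
grasp_force: 40.0
```

Emit:
play_rows(
  plan=[
    [0,0,-0.05,0],
    [0,0,0,0],
    [0,0,0,0],
  ],
)

```text
t: 12.92
tcp_pos: [0.4436, 0.3464, 0.1274]
ee_rot: [3.142, 0.0, -2.739]
ft_force: [-2.3, -2.0, 6.7]
width: 0.0138
grasp_force: 40.0
```

The tray is seated: contact force is up and z has stopped at 0.1274, as expected. Next I'll open partly, to clear the uprights and lip, and check before rising.

Emit:
play_rows(
  plan=[
    [0,0,0,0],
    [0,0,0,0],
    [0,0,0,0],
    [0,0,0,0],
    [0,0,0,0],
    [0,0,0,0],
  ],
  fingers=0.6,
)

```text
t: 13.68
tcp_pos: [0.4436, 0.3464, 0.1269]
ee_rot: [-3.142, 0.0, -2.739]
ft_force: [-0.5, -0.2, 0.3]
width: 0.0563
grasp_force: 0.0
```

Emit:
play_rows(
  plan=[
    [0,0,1,0],
    [0,0,2,0],
    [0,0,3,0],
    [0,0,4,0],
    [0,0,4,0],
    [0,0,2,0],
    [-4,-5,0,0],
    [-4,-5,0,0],
    [0,0,0,0],
    [0,0,0,0],
  ],
)

```text
t: 14.92
tcp_pos: [0.3659, 0.2492, 0.2879]
ee_rot: [3.141, 0.002, -2.739]
ft_force: [0.3, 0.4, 0.4]
width: 0.0564
grasp_force: 0.0
```

```bash
python3 - <<'E'
from h import *
a=robot.read_camera("scene")[:,:,::-1]; b=robot.read_camera("top")[:,:,::-1]
f=cv2.resize(a[100:220,380:520],None,fx=2.8,fy=2.8,interpolation=cv2.INTER_CUBIC)
g=cv2.resize(b[165:285,120:280],None,fx=2.5,fy=2.8,interpolation=cv2.INTER_CUBIC)
cv2.imwrite("pics/end.png",np.hstack([f,g]))
E
```

```text
(no output)
```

View pics/end.png

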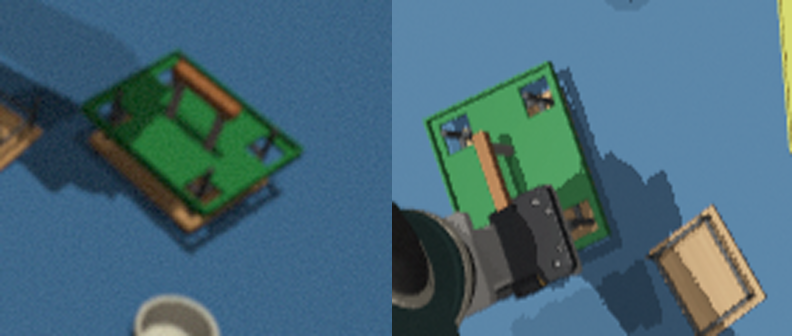

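In both views the tray lies level, with posts coming up through the visible holes: scene (118,105), (265,148), (205,185) and top (458,135), (540,98), (580,218). The gripper is clear, so I'm handing in.

```bash
python3 -c "
from bench import robot
print(robot.hand_in())"
```

```text
the job is handed in; nothing more can be done
None
```

The green tray is back on the full-size stand, lowered until it rested on the rails and released at about 13.5 s; I saw posts through three of its four holes (the fourth was hidden in the final pictures), never touched the yellow tray or ramekin, and handed the job in, with no verdict returned.

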